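# Open the splash hood past its hidden safety catch

## Task

Open the splash hood of the small polishing machine so that the lap can be reached: feel under the raised front edge for the hidden sprung safety catch, push it aside (to the left of one facing that edge) and, keeping it aside, lift the hood clear of it, then raise the hood to about 60 degrees, let go and leave it standing open. Go gently, never forcing the hood or the catch (they bend at 30 N), and leave the things around the machine where they are.

Things in the scene. Friction and masses are not known exactly. Their poses are not given: they have to be found in the camera images.
- machine: Fixed low grey polishing machine, 326 mm deep (x), 320 mm wide (y). Origin: on the counter, 125 mm behind its front face. x points from the hood's front edge to its hinge (roughly to the robot's left), y to the left of one facing that edge (roughly towards the robot), z up. Flat deck 55 mm high; pale blue lap on it (148 mm across, 14 mm thick, at x +30 mm); 150 mm high housing behind the hinge.
- hood (a joint): Opening angle of the hood, rad: 0 at the start (front edge already raised, main lock released), 1.2 at its stop; about 1.0 is wanted. The hinge is stiff: the hood (about 0.35 kg) stays wherever it is left. Lifting at the front edge takes 3 to 6 N upwards. While the catch holds it, the front edge gives only about 3 mm.
- hood_edge (a point): Middle of the hood's front edge: axis of a straight rounded aluminium rim, 8 mm thick, reaching 140 mm to each side along the machine's y. At the start 220 mm in front of the hinge line, 128 mm above the counter, 15 mm behind the deck's front end; open gap of 69 mm between it and the deck. A 19 mm high wall stands on the rim; a flat lip runs 10 mm back from it.
- edge_right (a point): Right-hand (-y) end of that rim; the space under the rim is clear within 85 mm of it. The hidden catch sits somewhere in the middle 100 mm of the rim (differs each time): an upright steel blade, 4 mm thick in y, from 5 to 36 mm behind the rim's axis and from 78 to 125 mm above the counter, its hooked top up to 139 mm; it turns about a 10 mm upright post 38 mm behind the rim's axis.
- edge_left (a point): Left-hand (+y) end of the rim. The catch blade swings this way (+y) when pushed on its right side: yields from 2 to 4 N, 5 to 10 N when aside; rigid the other way. Hood free at 0.63 rad (13 mm of push at 18 mm from the post's axis, 17 mm at 24 mm), rigid end stop at 0.9 rad (22 or 30 mm). Keep it aside until hood and fingertips are above it, else its top hooks over them.
- hood_hinge (a point): Middle of the hood's hinge line, 145 mm above the counter; the line runs along the machine's y.
- mirror_stand: Bystander, loose: spring clip stand with a 70 mm square base pinching a small round mirror blank, 112 mm high. Origin under the base.
- brass_mount: Bystander, loose: brass optical mount, round 52 mm foot, 72 mm high. Origin under the foot.
- hex_spanner: Bystander, loose: hexagonal steel spanner bar lying flat, 130 mm long, 14 mm across. Origin under its middle.
- eyepiece: Bystander, loose: smoked glass eyepiece lens in a black ring, 38 mm across, 20 mm high. Origin under it.

How it is judged (in metres and radians):
On the way:
1. the hood is lifted clear of the safety catch (value of joint hood above 0.12 rad), for 0.1 s.
At the end, for the whole second after the job is handed in: The hood stands open by itself at more than 0.85 rad (49 degrees) and is at rest (value of joint hood above 0.85 rad and not (velocity of joint hood above 0.03 rad/s) and velocity of joint hood above -0.03 rad/s); the robot touches nothing.
It fails at once if the hood, the catch or the machine is pushed with more than 30 N (contact force between any of the fingers, the arm and anything else above 30 N).
It fails at once if a bystander object is moved by more than 20 mm (distance of any of mirror_stand, brass_mount, hex_spanner, eyepiece from where it was at the start of the episode above 0.02 m).
It also fails if it takes over 64 s, if anything falls off the work surface, if the arm or the gripper's body presses on something with over 40 N, if the wrist force passes 120 N, or if a joint passes its speed limit or range.

## Robot

A 6-joint arm with a two-finger parallel gripper is mounted at the origin on the work surface. World frame = base frame: x ahead of the robot, y to its left, z up, the work surface at z = 0. Lengths are in m, angles in degrees, forces in N, time in s.
With the tool pointing down it reaches from about 0.3 to 0.75 m from the base axis. Payload 8.5 kg.
Tool frame: the origin (TCP) lies midway between the tips of the shut fingers; the grasp point (between the pads) lies 19 mm behind it; y points along the fingers, z is the direction in which the jaws open and shut, and the axes are right-handed (so a half turn about y gives the same grasp; the last joint's range is limited). The gripper opens to 85 mm and grips with 20 to 120 N. Pads are 22 mm wide; open, the fingers measure 114 mm over their backs; the gripper's body (76 mm by 85 mm) begins 54 mm behind the grasp point. The pads swing forward as they close: fully open they stand 13 mm farther back than shut.
Start: joints at [-87.451, 21.807, 74.336, -0, 83.858, -12.336], TCP at [0.141, -0.532, 0.231] pointing down, gripper open.
Joint ranges: [-178.18, 178.18], [-50.72, 133.34], [12.68, 142.11], [-81.47, 261.47], [9.98, 163.14], [-165.26, 165.26]. Speed limits (degrees/s): [136.94, 136.94, 180, 180, 180, 180].

## Interface

Orientations are given as a 3x3 rotation matrix whose columns are the frame's x, y, z axes.
In Python, from rig import status, imaging, job gives the robot as it stands. The module is installed in compiled form; this text tells all that it offers.
- The arm moves only by the tool jog_arm, never from a script. Its argument "rows" is a list of rows, each an object of numbers: "hand": the opening, from 0 (shut) to 1 (fully open); "dx", "dy", "dz": the shift along the tool's x, y, z in cm; "ax", "ay", "az": the turn, a rotation vector about the tool's x, y, z in degrees. In form: [{"hand": .., "dx": .., "dy": .., "dz": .., "ax": .., "ay": .., "az": ..}, ...]. A call has exactly 5 rows; each row shifts and turns the commanded pose from where the row before left it, along the tool's axes as they then stand; what a row does not reach is not made up. A row lasts 1/12 s, in which the tool goes at most 41.7 mm and 7.16 degrees, less where a joint would pass 70% of its speed; a pose out of reach is approached as far as the arm can. A call is refused whole if a number of a shift passes 4.17 or a number of a turn 7.16, either way. A call with a gripper value outside its range is refused whole. The fingers move at their own pace and stop on an object; "newtons" is the grip in N (left out, the last holds). Time passes only in rows, so rows that do not move let the fingers close, or fill a call up. It gives the time, the measured TCP pose, the force and the opening at its end, in the units of the state.
- status.observe(): the state, without advancing time (a new reading comes with each control period).
- imaging.get_image(name): name is "scene" or "top"; returns the picture (420x560x3 uint8, red, green, blue); there is no depth.
- imaging.camera_model(name): a dict with "K" (3x3 intrinsics, pixels), "position" and "rotation" of the camera in the world. Camera axes: x right, y down, z forward; pixel columns grow to the right and rows downward; lengths in m; the calibration is good to about 2 mm. A picture is of the moment at which its call begins. camera_model takes no time and is no camera call.
- job.close_job(): hands the job in, once; it reports no verdict.
The state is a dict: "time_s": time; "q": joint angles; "qvel": joint speeds; "joint_efforts": joint torques, N m; "position": TCP position; "tool_rot": TCP orientation; "ft_force": force on the tool from outside, world axes, zero at the start; "wrist_torque": the same for the moment, N m; "grip_width": finger opening in m.
Only numpy, scipy, OpenCV 4.12 (cv2) and the standard library are available. Lean on these libraries where they do the work, as an engineer would, in place of code of your own. Each camera call takes 0.05 s, during which the arm holds its last target.

## Working session

There is one attempt and no reset: what is moved stays moved. The work goes in short steps, Python scripts to look and compute and a tool call to move; the robot and the scene stay as the last step left them, time stands still between calls to the robot, and variables do not carry over. Pictures are saved under pics/ and viewed, and the job is handed in when it is done.

Besides the shell and the picture viewer there is one more tool, called after "Call:" by a JSON object that holds its "name" and its "arguments", one argument or row to a line. jog_arm: Moves the arm, as the interface text tells. Its arguments: {"type":"object","properties":{"rows":{"type":"array"},"newtons":{"type":"number"}},"required":["rows"]}

```bash
mkdir -p pics; ls
python3 - <<'E'
from rig import status, imaging, job
import cv2,json
s=status.observe()
for k,v in s.items(): print(k,v)
for n in("scene","top"):
    im=imaging.get_image(n); cv2.imwrite(f"pics/{n}0.png",im[:,:,::-1]); print(n,imaging.camera_model(n))
E
```

```text
pics
time_s 0.0
q [-8.74497134e+01  2.18405109e+01  7.43835247e+01 -1.41717671e-04
  8.38578792e+01 -1.23354670e+01]
qvel [-0.00323153 -0.05051864  0.09083965 -0.06809152  0.03450604 -0.02696451]
joint_efforts [ 3.90801624e-04 -4.48468995e+01 -2.31277710e+01 -2.08587180e-04
  4.86823948e-03 -1.03787690e-05]
position [ 0.14127796 -0.53125126  0.2307235 ]
tool_rot [[-9.66439926e-01 -6.60721716e-05  2.56892711e-01]
 [-2.56892541e-01  1.42815535e-03 -9.66438918e-01]
 [-3.03027983e-04 -9.99998978e-01 -1.39719980e-03]]
ft_force [-0.45185773  0.66653851 -0.35604327]
wrist_torque [-0.04965171 -0.02761906  0.03310918]
grip_width 0.08522918391403483
scene {'K': array([[412.36810502,   0.        , 277.56029679],
       [  0.        , 412.36810502, 208.72769515],
       [  0.        ,   0.        ,   1.        ]]), 'position': array([ 0.82899389, -0.35352392,  0.84072324]), 'rotation': array([[ 0.85089152,  0.44567821, -0.27812686],
       [ 0.52526347, -0.71263388,  0.46502821],
       [ 0.00905032, -0.54177845, -0.84047261]])}
top {'K': array([[468.43307532,   0.        , 272.73179635],
       [  0.        , 468.43307532, 202.53740114],
       [  0.        ,   0.        ,   1.        ]]), 'position': array([0.44621236, 0.0547835 , 1.0458699 ]), 'rotation': array([[ 0.02520399, -0.98677991,  0.16009423],
       [-0.99913574, -0.03016014, -0.02860324],
       [ 0.03305357, -0.15923495, -0.98668723]])}
```

View pics/scene0.png

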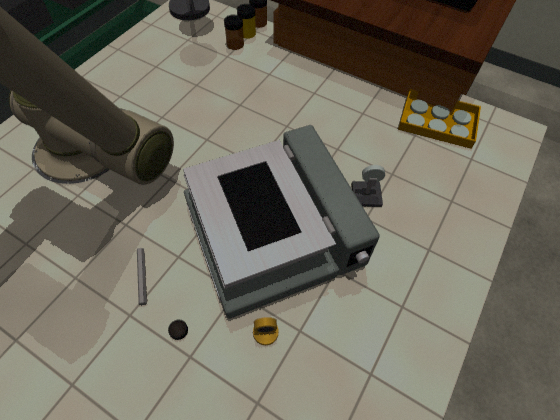

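View pics/top0.png

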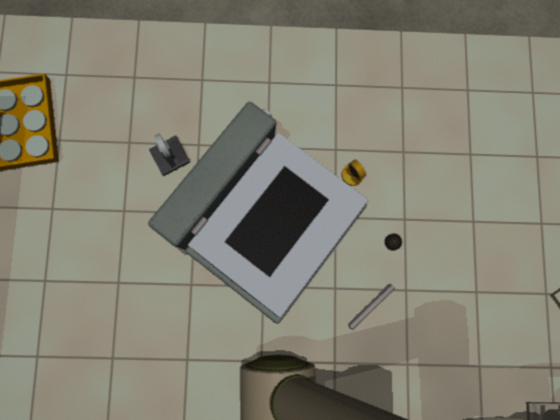

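Run:
```python
import cv2
a=cv2.imread("pics/scene0.png")[115:325,165:395]; cv2.imwrite("pics/sc.png",cv2.resize(a,None,fx=3,fy=2.85,interpolation=cv2.INTER_CUBIC)[:600,:])
a=cv2.imread("pics/top0.png")[90:340,140:410]; cv2.imwrite("pics/tc.png",cv2.resize(a,None,fx=2.4,fy=2.4,interpolation=cv2.INTER_CUBIC))
```

```text
(no output)
```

View pics/sc.png

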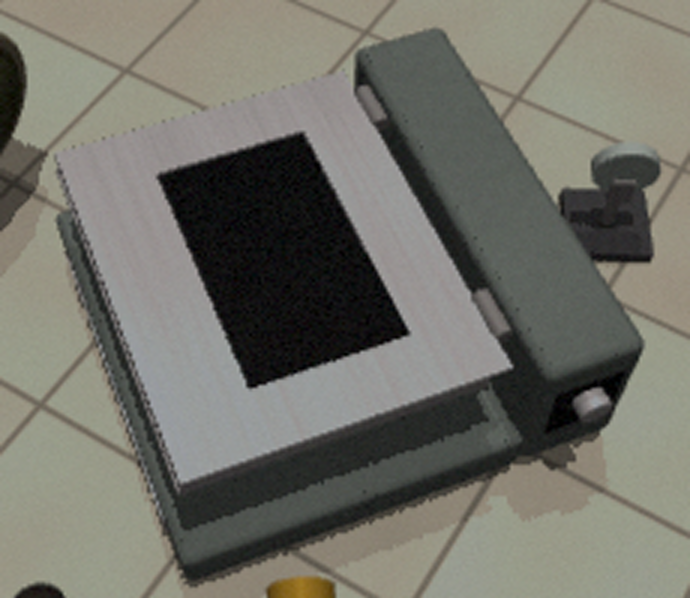

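View pics/tc.png

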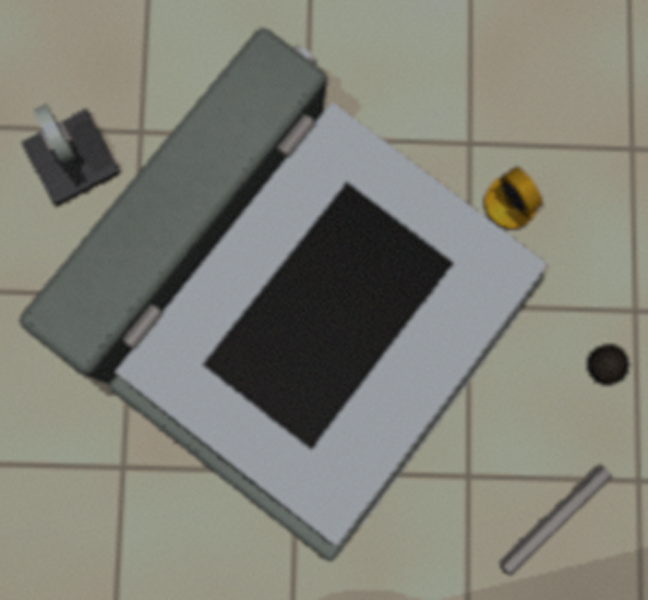

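```bash
cat > h.py <<'E'
import numpy as np, cv2
from rig import status, imaging, job
C={n:imaging.camera_model(n) for n in("scene","top")}
def P(n):
    c=C[n];R=c["rotation"].T; return c["K"]@np.c_[R,-R@c["position"]]
def proj(n,X):
    x=P(n)@np.r_[X,1]; return x[:2]/x[2]
def tri(a,b):
    X=cv2.triangulatePoints(P("scene"),P("top"),np.float64(a),np.float64(b)).ravel(); X=X[:3]/X[3]
    return X, np.linalg.norm(proj("scene",X)-a),np.linalg.norm(proj("top",X)-b)
def s(p): return (165+(p[0]+.5)/3-.5,115+(p[1]+.5)/2.85-.5)
def t(p): return (140+(p[0]+.5)/2.4-.5,90+(p[1]+.5)/2.4-.5)
E
python3 - <<'E'
from h import *
d=dict(LF=((57,155),(333,545)),RF=((184,485),(545,265)),RR=((510,372),(333,106)),LR=((345,73),(115,372)),
wLF=((160,177),(312,447)),wRF=((250,387),(452,264)),wRR=((408,335),(347,183)),wLR=((303,133),(205,365)))
R={}
for k,(a,b) in d.items():
    X,e,f=tri(s(a),t(b)); R[k]=X; print(k,X.round(4),round(e,2),round(f,2))
for a,b in("LF RF","RF RR","RR LR","LR LF","wLF wRF","wRF wRR") and [x.split() for x in("LF RF","RF RR","RR LR","LR LF","wLF wRF","wRF wRR","wRR wLR")]:
    v=R[b]-R[a]; print(a,b,np.linalg.norm(v).round(4),np.degrees(np.arctan2(v[1],v[0])).round(2))
E
```

```text
LF [0.3753 0.0121 0.1434] 0.25 0.22
RF [ 0.604  -0.1558  0.1426] 0.72 0.51
RR [0.7333 0.0208 0.1406] 0.24 0.18
LR [0.5062 0.1894 0.1448] 0.23 0.21
wLF [0.4512 0.0312 0.1476] 0.25 0.21
wRF [ 0.6012 -0.0789  0.1474] 0.24 0.18
wRR [0.6657 0.0078 0.1474] 0.02 0.01
wLR [0.5137 0.1183 0.1489] 0.5 0.44
LF RF 0.2837 -36.28
RF RR 0.2189 53.79
RR LR 0.2829 143.4
LR LF 0.2205 -126.43
wLF wRF 0.1861 -36.29
wRF wRR 0.1081 53.35
wRR wLR 0.1879 143.99
```

```bash
cat >> h.py <<'E'
yaw=np.radians(53.65)
xm=np.array([np.cos(yaw),np.sin(yaw),0]); ym=np.array([-xm[1],xm[0],0])
edge=np.array([0.4897,-0.0719,0.128])+0.004*xm
org=edge+0.110*xm; org[2]=0
M=np.c_[xm,ym,[0,0,1]]
def m2w(p): return org+M@np.asarray(p,float)
def w2m(p): return M.T@(np.asarray(p)-org)
def ray(n,px,z):
    c=C[n]; d=c["rotation"]@np.linalg.solve(c["K"],[px[0],px[1],1]); p=c["position"]; return p+d*(z-p[2])/d[2]
E
python3 - <<'E'
from h import *
for k,p,z in (("eye",t((608,365)),.02),("sp1",t((508,570)),.014),("sp2",t((605,470)),.014),("brass",t((508,220)),.0),("brasstop",t((525,185)),.06),("housing RR",t((263,30)),.15),("housing L",t((22,320)),.15),("LFdeck?",t((333,560)),.055)):
    w=ray("top",p,z); print(k,w.round(3),w2m(w).round(3))
for k,p,z in (("eye",(178,330),.01),("brassfoot",(266,338),.0),("deckRF",s((185,570)),.055),("deckLF",s((60,215)),.055),("hous top RR",s((640,350)),.15),("hous LR",s((440,30)),.15)):
    w=ray("scene",p,z); print(k,w.round(3),w2m(w).round(3))
E
```

```text
eye [ 0.533 -0.243  0.02 ] [-0.226 -0.136  0.02 ]
sp1 [ 0.347 -0.151  0.014] [-0.262  0.068  0.014]
sp2 [ 0.438 -0.24   0.014] [-0.281 -0.058  0.014]
brass [ 0.671 -0.155  0.   ] [-0.073 -0.195  0.   ]
brasstop [ 0.691 -0.158  0.06 ] [-0.064 -0.213  0.06 ]
housing RR [0.794 0.081 0.15 ] [ 0.189 -0.154  0.15 ]
housing L [0.545 0.264 0.15 ] [0.189 0.155 0.15 ]
LFdeck? [0.356 0.008 0.055] [-0.129  0.155  0.055]
eye [ 0.537 -0.247  0.01 ] [-0.227 -0.142  0.01 ]
brassfoot [ 0.694 -0.165  0.   ] [-0.068 -0.22   0.   ]
deckRF [ 0.613 -0.18   0.055] [-0.128 -0.164  0.055]
deckLF [0.358 0.01  0.055] [-0.126  0.154  0.055]
hous top RR [0.798 0.075 0.15 ] [ 0.187 -0.161  0.15 ]
hous LR [0.546 0.264 0.15 ] [0.19  0.153 0.15 ]
```

```bash
cat >> h.py <<'E'
from scipy.spatial.transform import Rotation as Rot
def Rtool(pitch=0,yawoff=0):
    """pitch>0: pointing up; jaws horizontal, tool z=-ym, x down"""
    R=np.c_[[0,0,-1.],xm,-ym]
    return Rot.from_rotvec(np.radians(yawoff)*np.array([0,0,1])).as_matrix()@Rot.from_rotvec(np.radians(pitch)*(-ym)).as_matrix()@R
def plan(pm,R,n,st=None):
    st=st or status.observe(); p0=st["position"];R0=st["tool_rot"]
    pt=m2w(pm)
    rv=Rot.from_matrix(R0.T@R).as_rotvec()
    Rc=R0;out=[]
    for i in range(n):
        dp=(pt-p0)/n; l=Rc.T@dp*100; out.append(np.r_[l,np.degrees(rv/n)]); Rc=Rc@Rot.from_rotvec(rv/n).as_matrix()
    for o in out: print("dx %.2f dy %.2f dz %.2f ax %.2f ay %.2f az %.2f"%tuple(o))
def where():
    st=status.observe(); print("t %.2f"%st["time_s"],"pm",(w2m(st["position"])*1000).round(1),"q",np.round(st["q"],1),"F m",(M.T@st["ft_force"]).round(2),"T",(M.T@st["wrist_torque"]).round(2),"w",round(st["grip_width"],4)); print("tool in m",(M.T@st["tool_rot"]).round(3).tolist()); return st
E
python3 - <<'E'
from h import *
where()
plan((-.36,-.075,.24),Rtool(-90),10)
E
```

```text
t 0.10 pm [-690.5    8.3  230.8] q [-87.5  21.8  74.4  -0.   83.9 -12.3] F m [-0.22  0.37  1.15] T [-0.02 -0.04  0.02] w 0.0854
tool in m [[-0.78, 0.001, -0.626], [0.626, 0.001, -0.78], [-0.0, -1.0, -0.001]]
dx -3.10 dy -0.09 dz -1.42 ax 0.01 ay -3.88 az -0.00
dx -3.19 dy -0.09 dz -1.21 ax 0.01 ay -3.88 az -0.00
dx -3.26 dy -0.09 dz -0.99 ax 0.01 ay -3.88 az -0.00
dx -3.32 dy -0.09 dz -0.77 ax 0.01 ay -3.88 az -0.00
dx -3.37 dy -0.09 dz -0.54 ax 0.01 ay -3.88 az -0.00
dx -3.39 dy -0.09 dz -0.31 ax 0.01 ay -3.88 az -0.00
dx -3.41 dy -0.09 dz -0.08 ax 0.01 ay -3.88 az -0.00
dx -3.41 dy -0.09 dz 0.15 ax 0.01 ay -3.88 az -0.00
dx -3.39 dy -0.09 dz 0.38 ax 0.01 ay -3.88 az -0.00
dx -3.35 dy -0.09 dz 0.61 ax 0.01 ay -3.88 az -0.00
```

Call:
{"name": "jog_arm", "arguments": {
  "rows": [
    {"hand":0,"dx":-3.1,"dy":-0.1,"dz":-1.4,"ax":0,"ay":-3.9,"az":0},
    {"hand":0,"dx":-3.2,"dy":-0.1,"dz":-1.2,"ax":0,"ay":-3.9,"az":0},
    {"hand":0,"dx":-3.3,"dy":-0.1,"dz":-1.0,"ax":0,"ay":-3.9,"az":0},
    {"hand":0,"dx":-3.3,"dy":-0.1,"dz":-0.8,"ax":0,"ay":-3.9,"az":0},
    {"hand":0,"dx":-3.4,"dy":-0.1,"dz":-0.5,"ax":0,"ay":-3.9,"az":0}
  ]
}}

```text
time_s: 0.52
position: [0.2742, -0.4216, 0.2361]
tool_rot: [[-0.824, -0.0, 0.567], [-0.567, 0.001, -0.824], [-0.0, -1.0, -0.001]]
ft_force: [-0.4, -1.9, -0.3]
grip_width: 0.0254
```

Call:
{"name": "jog_arm", "arguments": {
  "rows": [
    {"hand":0,"dx":-3.4,"dy":-0.1,"dz":-0.3,"ax":0,"ay":-3.9,"az":0},
    {"hand":0,"dx":-3.4,"dy":-0.1,"dz":-0.1,"ax":0,"ay":-3.9,"az":0},
    {"hand":0,"dx":-3.4,"dy":-0.1,"dz":0.1,"ax":0,"ay":-3.9,"az":0},
    {"hand":0,"dx":-3.4,"dy":-0.1,"dz":0.4,"ax":0,"ay":-3.9,"az":0},
    {"hand":0,"dx":-3.3,"dy":-0.1,"dz":0.6,"ax":0,"ay":-3.9,"az":0}
  ]
}}

```text
time_s: 0.93
position: [0.405, -0.3127, 0.2412]
tool_rot: [[-0.587, -0.0, 0.81], [-0.81, 0.0, -0.587], [-0.0, -1.0, -0.001]]
ft_force: [1.1, -0.2, -0.9]
grip_width: -0.0004
```

Run:
```python
from h import *
where()
plan((-.33,-.075,.16),Rtool(0),15)
```

```text
t 0.93 pm [-358.2  -74.5  241.2] q [-51.   17.5  79.2   0.   83.3 -15. ] F m [ 0.44 -1.   -0.87] T [ 0.02 -0.03  0.04] w -0.0004
tool in m [[-1.0, 0.0, 0.007], [-0.007, 0.001, -1.0], [-0.0, -1.0, -0.001]]
dx -0.19 dy 0.54 dz 0.00 ax 0.02 ay 0.02 az 6.00
dx -0.13 dy 0.56 dz 0.00 ax 0.02 ay 0.02 az 6.00
dx -0.07 dy 0.57 dz 0.00 ax 0.02 ay 0.02 az 6.00
dx -0.01 dy 0.57 dz 0.00 ax 0.02 ay 0.02 az 6.00
dx 0.05 dy 0.57 dz 0.00 ax 0.02 ay 0.02 az 6.00
dx 0.11 dy 0.56 dz 0.00 ax 0.02 ay 0.02 az 6.00
dx 0.17 dy 0.55 dz 0.00 ax 0.02 ay 0.02 az 6.00
dx 0.22 dy 0.53 dz 0.00 ax 0.02 ay 0.02 az 6.00
dx 0.28 dy 0.50 dz 0.00 ax 0.02 ay 0.02 az 6.00
dx 0.33 dy 0.47 dz 0.00 ax 0.02 ay 0.02 az 6.00
dx 0.37 dy 0.43 dz 0.00 ax 0.02 ay 0.02 az 6.00
dx 0.42 dy 0.39 dz 0.00 ax 0.02 ay 0.02 az 6.00
dx 0.46 dy 0.35 dz 0.00 ax 0.02 ay 0.02 az 6.00
dx 0.49 dy 0.30 dz 0.00 ax 0.02 ay 0.02 az 6.00
dx 0.52 dy 0.24 dz 0.00 ax 0.02 ay 0.02 az 6.00
```

Call:
{"name": "jog_arm", "arguments": {
  "rows": [
    {"hand":0,"dx":-0.2,"dy":0.5,"az":6},
    {"hand":0,"dx":-0.1,"dy":0.6,"az":6},
    {"hand":0,"dx":-0.1,"dy":0.6,"az":6},
    {"hand":0,"dx":0,"dy":0.6,"az":6},
    {"hand":0,"dx":0.1,"dy":0.6,"az":6}
  ]
}}

```text
invalid input at $.rows[0]: expected keys hand, dx, dy, dz, ax, ay, az
```

Call:
{"name": "jog_arm", "arguments": {
  "rows": [
    {"hand":0,"dx":0.1,"dy":0.6,"az":6},
    {"hand":0,"dx":0.2,"dy":0.5,"az":6},
    {"hand":0,"dx":0.2,"dy":0.5,"az":6},
    {"hand":0,"dx":0.3,"dy":0.5,"az":6},
    {"hand":0,"dx":0.3,"dy":0.5,"az":6}
  ]
}}

```text
invalid input at $.rows[0]: expected keys hand, dx, dy, dz, ax, ay, az
```

Run:
```python
from h import *
where()
plan((-.33,-.075,.16),Rtool(0),5)
```

```text
t 0.93 pm [-358.2  -74.5  241.2] q [-51.   17.5  79.2   0.   83.3 -15. ] F m [ 0.44 -1.   -0.87] T [ 0.02 -0.03  0.04] w -0.0004
tool in m [[-1.0, 0.0, 0.007], [-0.007, 0.001, -1.0], [-0.0, -1.0, -0.001]]
dx -0.56 dy 1.62 dz 0.01 ax 0.07 ay 0.06 az 18.00
dx -0.03 dy 1.72 dz 0.01 ax 0.07 ay 0.06 az 18.00
dx 0.50 dy 1.64 dz 0.01 ax 0.07 ay 0.06 az 18.00
dx 0.98 dy 1.41 dz 0.01 ax 0.07 ay 0.06 az 18.00
dx 1.37 dy 1.04 dz 0.01 ax 0.07 ay 0.06 az 18.00
```

Call:
{"name": "jog_arm", "arguments": {
  "rows": [
    {"hand":0,"dx":-0.2,"dy":0.5,"dz":0,"ax":0,"ay":0,"az":6},
    {"hand":0,"dx":-0.1,"dy":0.6,"dz":0,"ax":0,"ay":0,"az":6},
    {"hand":0,"dx":-0.1,"dy":0.6,"dz":0,"ax":0,"ay":0,"az":6},
    {"hand":0,"dx":0,"dy":0.6,"dz":0,"ax":0,"ay":0,"az":6},
    {"hand":0,"dx":0.1,"dy":0.6,"dz":0,"ax":0,"ay":0,"az":6}
  ]
}}

```text
time_s: 1.35
position: [0.4096, -0.3067, 0.2134]
tool_rot: [[-0.508, 0.298, 0.808], [-0.698, 0.407, -0.589], [-0.504, -0.864, 0.001]]
ft_force: [0.4, 0.0, -0.9]
grip_width: 0.0
```

Call:
{"name": "jog_arm", "arguments": {
  "rows": [
    {"hand":0,"dx":0.1,"dy":0.6,"dz":0,"ax":0,"ay":0,"az":6},
    {"hand":0,"dx":0.2,"dy":0.5,"dz":0,"ax":0,"ay":0,"az":6},
    {"hand":0,"dx":0.2,"dy":0.5,"dz":0,"ax":0,"ay":0,"az":6},
    {"hand":0,"dx":0.3,"dy":0.5,"dz":0,"ax":0,"ay":0,"az":6},
    {"hand":0,"dx":0.3,"dy":0.5,"dz":0,"ax":0,"ay":0,"az":6}
  ]
}}

```text
time_s: 1.77
position: [0.4147, -0.2997, 0.1862]
tool_rot: [[-0.292, 0.513, 0.807], [-0.401, 0.701, -0.59], [-0.868, -0.496, 0.001]]
ft_force: [1.1, 0.3, -0.8]
grip_width: -0.0001
```

Run:
```python
from h import *
where()
plan((-.33,-.075,.16),Rtool(0),5)
```

```text
t 1.77 pm [-341.9  -74.6  186.2] q [-71.7  33.1  87.2  46.  100.7 -44.4] F m [ 0.87 -0.68 -0.83] T [0.02 0.43 0.01] w -0.0001
tool in m [[-0.496, 0.868, 0.003], [-0.002, 0.002, -1.0], [-0.868, -0.496, 0.001]]
dx 0.34 dy 0.47 dz 0.01 ax 0.03 ay 0.02 az 5.95
dx 0.38 dy 0.43 dz 0.01 ax 0.03 ay 0.02 az 5.95
dx 0.43 dy 0.39 dz 0.01 ax 0.03 ay 0.02 az 5.95
dx 0.46 dy 0.34 dz 0.01 ax 0.03 ay 0.02 az 5.95
dx 0.50 dy 0.29 dz 0.01 ax 0.03 ay 0.02 az 5.95
```

Call:
{"name": "jog_arm", "arguments": {
  "rows": [
    {"hand":0,"dx":0.3,"dy":0.5,"dz":0,"ax":0,"ay":0,"az":6},
    {"hand":0,"dx":0.4,"dy":0.4,"dz":0,"ax":0,"ay":0,"az":6},
    {"hand":0,"dx":0.4,"dy":0.4,"dz":0,"ax":0,"ay":0,"az":6},
    {"hand":0,"dx":0.4,"dy":0.3,"dz":0,"ax":0,"ay":0,"az":6},
    {"hand":0,"dx":0,"dy":0.3,"dz":0,"ax":0,"ay":0,"az":6}
  ]
}}

```text
time_s: 2.18
position: [0.422, -0.2896, 0.1652]
tool_rot: [[0.003, 0.591, 0.807], [0.005, 0.807, -0.591], [-1.0, 0.005, -0.001]]
ft_force: [0.0, -0.3, 0.5]
grip_width: 0.0003
```

Run:
```python
from h import *
where()
im=imaging.get_image("scene"); cv2.imwrite("pics/s1.png",im[:,:,::-1])
plan((-.20,-.075,.105),Rtool(0),10)
```

```text
t 2.18 pm [-329.5  -74.5  165.2] q [-73.5  47.4  90.6  60.7 114.2 -54.3] F m [-0.22 -0.2   0.5 ] T [-0.01  0.48  0.04] w 0.0003
tool in m [[0.005, 1.0, 0.003], [0.001, 0.003, -1.0], [-1.0, 0.005, -0.001]]
dx 0.60 dy 1.28 dz 0.02 ax 0.02 ay -0.03 az -0.08
dx 0.60 dy 1.28 dz 0.02 ax 0.02 ay -0.03 az -0.08
dx 0.60 dy 1.28 dz 0.02 ax 0.02 ay -0.03 az -0.08
dx 0.60 dy 1.28 dz 0.01 ax 0.02 ay -0.03 az -0.08
dx 0.60 dy 1.28 dz 0.01 ax 0.02 ay -0.03 az -0.08
dx 0.60 dy 1.28 dz 0.01 ax 0.02 ay -0.03 az -0.08
dx 0.59 dy 1.28 dz 0.01 ax 0.02 ay -0.03 az -0.08
dx 0.59 dy 1.28 dz 0.01 ax 0.02 ay -0.03 az -0.08
dx 0.59 dy 1.29 dz 0.01 ax 0.02 ay -0.03 az -0.08
dx 0.59 dy 1.29 dz 0.01 ax 0.02 ay -0.03 az -0.08
```

View pics/s1.png

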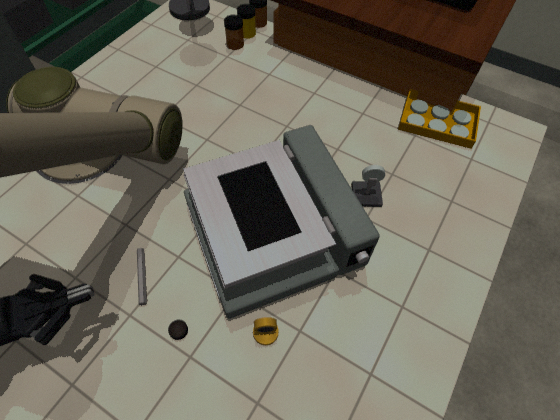

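Call:
{"name": "jog_arm", "arguments": {
  "rows": [
    {"hand":0,"dx":0.7,"dy":1.3,"dz":0,"ax":0,"ay":0,"az":0},
    {"hand":0,"dx":0.7,"dy":1.3,"dz":0,"ax":0,"ay":0,"az":0},
    {"hand":0,"dx":0.6,"dy":1.3,"dz":0,"ax":0,"ay":0,"az":0},
    {"hand":0,"dx":0.6,"dy":1.3,"dz":0,"ax":0,"ay":0,"az":0},
    {"hand":0,"dx":0.6,"dy":1.3,"dz":0,"ax":0,"ay":0,"az":0}
  ]
}}

```text
time_s: 2.65
position: [0.4615, -0.235, 0.134]
tool_rot: [[-0.0, 0.589, 0.808], [-0.002, 0.808, -0.589], [-1.0, -0.002, 0.001]]
ft_force: [0.7, 0.1, -0.0]
grip_width: 0.0002
```

Call:
{"name": "jog_arm", "arguments": {
  "rows": [
    {"hand":0,"dx":0.7,"dy":1.3,"dz":0,"ax":0,"ay":0,"az":0},
    {"hand":0,"dx":0.7,"dy":1.3,"dz":0,"ax":0,"ay":0,"az":0},
    {"hand":0,"dx":0.6,"dy":1.3,"dz":0,"ax":0,"ay":0,"az":0},
    {"hand":0,"dx":0.6,"dy":1.3,"dz":0,"ax":0,"ay":0,"az":0},
    {"hand":0,"dx":0.6,"dy":1.3,"dz":0,"ax":0,"ay":0,"az":0}
  ]
}}

```text
time_s: 3.07
position: [0.4996, -0.183, 0.1014]
tool_rot: [[-0.0, 0.589, 0.808], [-0.0, 0.808, -0.589], [-1.0, -0.0, -0.0]]
ft_force: [-0.1, 0.7, 0.1]
grip_width: 0.0003
```

Run:
```python
from h import *
where()
for n in("scene","top"):
  im=imaging.get_image(n); a=im[:,:,::-1]
  c=a[150:350,80:340] if n=="scene" else a[130:370,240:500]
  cv2.imwrite(f"pics/{n}2.png",cv2.resize(c,None,fx=2.5,fy=2.5,interpolation=cv2.INTER_CUBIC))
```

```text
t 3.07 pm [-197.6  -73.8  101.4] q [-61.3  52.5  97.9  67.7 102.2 -62.7] F m [0.51 0.48 0.09] T [-0.05  0.49 -0.02] w 0.0003
tool in m [[-0.0, 1.0, 0.004], [0.0, 0.004, -1.0], [-1.0, -0.0, -0.0]]
```

View pics/scene2.png

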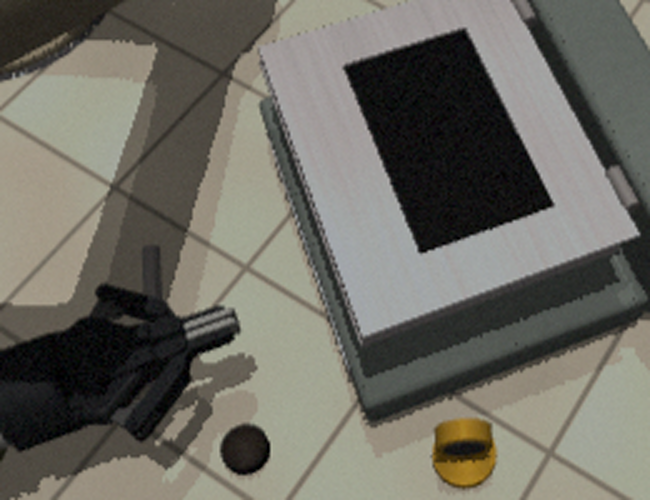

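View pics/top2.png

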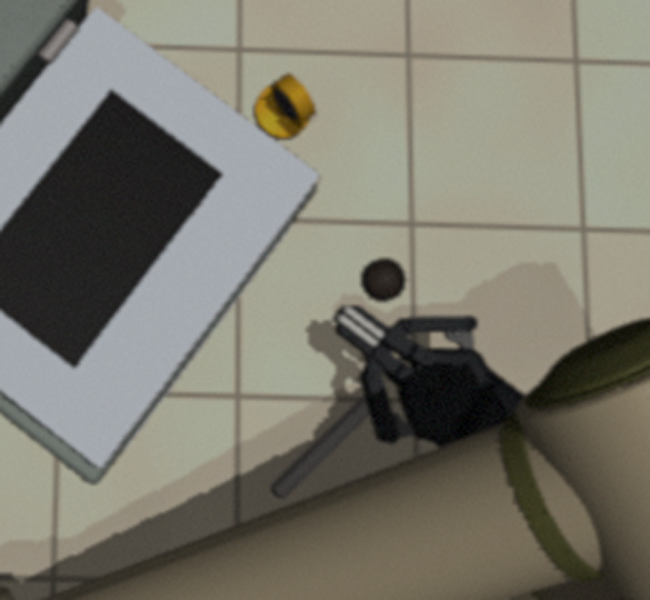

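Call:
{"name": "jog_arm", "arguments": {
  "rows": [
    {"hand":0,"dx":0,"dy":1.2,"dz":0,"ax":0,"ay":0,"az":0},
    {"hand":0,"dx":0,"dy":1.2,"dz":0,"ax":0,"ay":0,"az":0},
    {"hand":0,"dx":0,"dy":1.2,"dz":0,"ax":0,"ay":0,"az":0},
    {"hand":0,"dx":0,"dy":1.2,"dz":0,"ax":0,"ay":0,"az":0},
    {"hand":0,"dx":0,"dy":1.2,"dz":0,"ax":0,"ay":0,"az":0}
  ]
}}

```text
time_s: 3.58
position: [0.5349, -0.1345, 0.1022]
tool_rot: [[0.0, 0.589, 0.808], [-0.0, 0.808, -0.589], [-1.0, -0.0, 0.0]]
ft_force: [0.4, -0.3, 0.3]
grip_width: 0.0003
```

Call:
{"name": "jog_arm", "arguments": {
  "rows": [
    {"hand":0,"dx":0,"dy":0.9,"dz":0,"ax":0,"ay":0,"az":0},
    {"hand":0,"dx":0,"dy":0.9,"dz":0,"ax":0,"ay":0,"az":0},
    {"hand":0,"dx":0,"dy":0.9,"dz":0,"ax":0,"ay":0,"az":0},
    {"hand":0,"dx":0,"dy":0.9,"dz":0,"ax":0,"ay":0,"az":0},
    {"hand":0,"dx":0,"dy":0.9,"dz":0,"ax":0,"ay":0,"az":0}
  ]
}}

```text
time_s: 4.0
position: [0.5612, -0.0986, 0.102]
tool_rot: [[0.0, 0.59, 0.808], [-0.0, 0.808, -0.59], [-1.0, 0.0, 0.0]]
ft_force: [-0.1, -0.2, -0.1]
grip_width: -0.0001
```

Run:
```python
from h import *
where()
for n in("scene","top"):
  im=imaging.get_image(n); a=im[:,:,::-1]
  c=a[150:350,80:340] if n=="scene" else a[130:370,240:500]
  cv2.imwrite(f"pics/{n}3.png",cv2.resize(c,None,fx=2.5,fy=2.5,interpolation=cv2.INTER_CUBIC))
```

```text
t 4.00 pm [-93.1 -73.5 102. ] q [-50.1  52.1  99.9  77.6  96.5 -62.7] F m [-0.17 -0.05 -0.1 ] T [ 0.02  0.47 -0.05] w -0.0001
tool in m [[0.0, 1.0, 0.004], [-0.0, 0.004, -1.0], [-1.0, 0.0, 0.0]]
```

View pics/scene3.png

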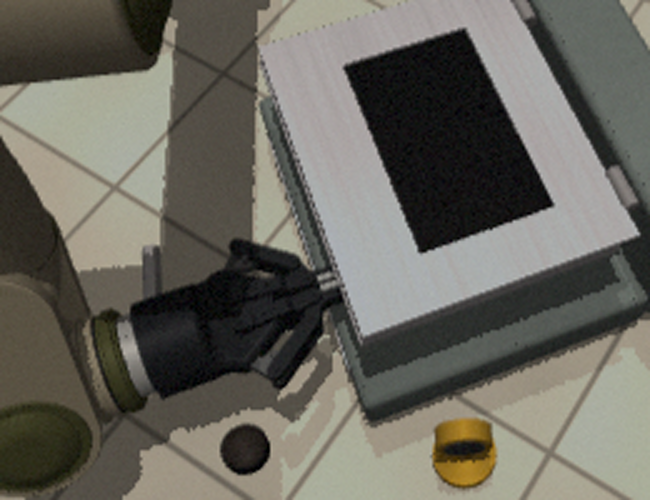

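View pics/top3.png

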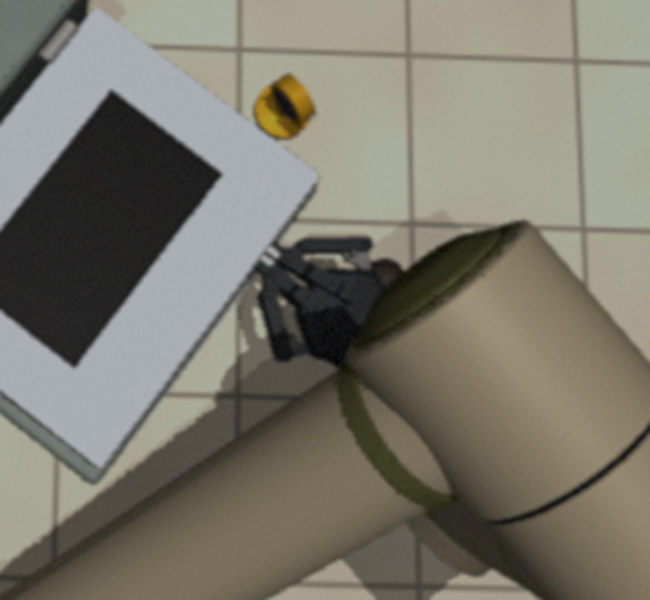

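Call:
{"name": "jog_arm", "arguments": {
  "rows": [
    {"hand":0,"dx":0,"dy":0,"dz":-0.3,"ax":0,"ay":0,"az":0},
    {"hand":0,"dx":0,"dy":0,"dz":-0.3,"ax":0,"ay":0,"az":0},
    {"hand":0,"dx":0,"dy":0,"dz":-0.3,"ax":0,"ay":0,"az":0},
    {"hand":0,"dx":0,"dy":0,"dz":-0.3,"ax":0,"ay":0,"az":0},
    {"hand":0,"dx":0,"dy":0,"dz":0,"ax":0,"ay":0,"az":0}
  ]
}}

```text
time_s: 4.52
position: [0.5508, -0.0925, 0.102]
tool_rot: [[-0.0, 0.59, 0.807], [0.0, 0.807, -0.59], [-1.0, -0.0, -0.0]]
ft_force: [2.9, -1.2, 1.1]
grip_width: 0.0002
```

```bash
python3 -c "
from h import *
where()"
```

```text
t 4.52 pm [-94.3 -61.4 102. ] q [-50.6  51.8 101.9  77.   96.3 -64.4] F m [ 0.75 -3.05  1.14] T [-0.01  0.58 -0.5 ] w 0.0002
tool in m [[-0.0, 1.0, 0.003], [0.0, 0.003, -1.0], [-1.0, -0.0, -0.0]]
```

Call:
{"name": "jog_arm", "arguments": {
  "rows": [
    {"hand":0,"dx":0,"dy":0,"dz":-0.1,"ax":0,"ay":0,"az":0},
    {"hand":0,"dx":0,"dy":0,"dz":-0.1,"ax":0,"ay":0,"az":0},
    {"hand":0,"dx":0,"dy":0,"dz":-0.1,"ax":0,"ay":0,"az":0},
    {"hand":0,"dx":0,"dy":0,"dz":0,"ax":0,"ay":0,"az":0},
    {"hand":0,"dx":0,"dy":0,"dz":0,"ax":0,"ay":0,"az":0}
  ]
}}

```text
time_s: 4.93
position: [0.5487, -0.0905, 0.102]
tool_rot: [[0.0, 0.59, 0.808], [-0.0, 0.808, -0.59], [-1.0, -0.0, 0.0]]
ft_force: [2.7, -1.8, -0.7]
grip_width: -0.0001
```

```bash
python3 -c "
from h import *
where()"
```

```text
t 4.93 pm [-94.  -58.5 102. ] q [-50.6  51.8 102.3  76.9  96.3 -64.8] F m [ 0.13 -3.27 -0.7 ] T [-0.02  0.57 -0.49] w -0.0001
tool in m [[-0.0, 1.0, 0.004], [-0.0, 0.004, -1.0], [-1.0, -0.0, 0.0]]
```

Call:
{"name": "jog_arm", "arguments": {
  "rows": [
    {"hand":0,"dx":0,"dy":0,"dz":0.2,"ax":0,"ay":0,"az":0},
    {"hand":0,"dx":0,"dy":0,"dz":0.2,"ax":0,"ay":0,"az":0},
    {"hand":0,"dx":0,"dy":0,"dz":0.1,"ax":0,"ay":0,"az":0},
    {"hand":0,"dx":0,"dy":0,"dz":0,"ax":0,"ay":0,"az":0},
    {"hand":0,"dx":0,"dy":0,"dz":0,"ax":0,"ay":0,"az":0}
  ]
}}

```text
time_s: 5.35
position: [0.5527, -0.0934, 0.1021]
tool_rot: [[0.0, 0.589, 0.808], [-0.0, 0.808, -0.589], [-1.0, 0.0, 0.0]]
ft_force: [0.8, -3.9, 0.7]
grip_width: -0.0001
```

```bash
python3 -c "
from h import *
where()"
```

```text
t 5.35 pm [-94.  -63.5 102.1] q [-50.5  51.9 101.5  77.1  96.4 -64.1] F m [-2.68 -2.93  0.66] T [ 0.04  0.45 -0.37] w -0.0001
tool in m [[0.0, 1.0, 0.004], [-0.0, 0.004, -1.0], [-1.0, 0.0, 0.0]]
```

Call:
{"name": "jog_arm", "arguments": {
  "rows": [
    {"hand":0,"dx":0,"dy":0,"dz":0.1,"ax":0,"ay":0,"az":0},
    {"hand":0,"dx":0,"dy":0,"dz":0.1,"ax":0,"ay":0,"az":0},
    {"hand":0,"dx":0,"dy":0,"dz":0,"ax":0,"ay":0,"az":0},
    {"hand":0,"dx":0,"dy":0,"dz":0,"ax":0,"ay":0,"az":0},
    {"hand":0,"dx":0,"dy":0,"dz":0,"ax":0,"ay":0,"az":0}
  ]
}}

```text
time_s: 5.77
position: [0.5543, -0.0945, 0.1021]
tool_rot: [[-0.0, 0.589, 0.808], [0.0, 0.808, -0.589], [-1.0, 0.0, -0.0]]
ft_force: [0.4, -2.5, -0.7]
grip_width: -0.0003
```

```bash
python3 -c "
from h import *
where()"
```

```text
t 5.77 pm [-93.9 -65.4 102.1] q [-50.4  51.9 101.2  77.2  96.4 -63.8] F m [-1.73 -1.8  -0.73] T [ 0.01  0.46 -0.37] w -0.0003
tool in m [[0.0, 1.0, 0.004], [0.0, 0.004, -1.0], [-1.0, 0.0, -0.0]]
```

Call:
{"name": "jog_arm", "arguments": {
  "rows": [
    {"hand":0,"dx":0,"dy":0,"dz":0.1,"ax":0,"ay":0,"az":0},
    {"hand":0,"dx":0,"dy":0,"dz":0.1,"ax":0,"ay":0,"az":0},
    {"hand":0,"dx":0,"dy":0,"dz":0,"ax":0,"ay":0,"az":0},
    {"hand":0,"dx":0,"dy":0,"dz":0,"ax":0,"ay":0,"az":0},
    {"hand":0,"dx":0,"dy":0,"dz":0,"ax":0,"ay":0,"az":0}
  ]
}}

```text
time_s: 6.18
position: [0.5558, -0.0955, 0.102]
tool_rot: [[-0.0, 0.589, 0.808], [0.0, 0.808, -0.589], [-1.0, 0.0, -0.0]]
ft_force: [0.5, 0.6, 0.0]
grip_width: 0.0
```

```bash
python3 -c "
from h import *
where()"
```

```text
t 6.18 pm [-93.8 -67.2 102. ] q [-50.4  52.  100.9  77.3  96.5 -63.5] F m [ 0.8  -0.01  0.04] T [0.02 0.48 0.01] w 0.0
tool in m [[0.0, 1.0, 0.005], [0.0, 0.005, -1.0], [-1.0, 0.0, -0.0]]
```

Call:
{"name": "jog_arm", "arguments": {
  "rows": [
    {"hand":0,"dx":0,"dy":0,"dz":-0.4,"ax":0,"ay":0,"az":0},
    {"hand":0,"dx":0,"dy":0,"dz":-0.4,"ax":0,"ay":0,"az":0},
    {"hand":0,"dx":0,"dy":0,"dz":-0.4,"ax":0,"ay":0,"az":0},
    {"hand":0,"dx":0,"dy":0,"dz":-0.4,"ax":0,"ay":0,"az":0},
    {"hand":0,"dx":0,"dy":0,"dz":0,"ax":0,"ay":0,"az":0}
  ]
}}

```text
time_s: 6.6
position: [0.5428, -0.0863, 0.1021]
tool_rot: [[-0.0, 0.59, 0.807], [0.0, 0.807, -0.59], [-1.0, 0.0, -0.0]]
ft_force: [3.8, -4.0, 0.3]
grip_width: 0.0002
```

```bash
python3 -c "
from h import *
where()"
```

```text
t 6.60 pm [-94.1 -51.3 102.1] q [-50.9  51.6 103.6  76.6  96.1 -65.9] F m [-0.96 -5.47  0.31] T [ 0.02  0.52 -0.83] w 0.0002
tool in m [[0.0, 1.0, 0.003], [0.0, 0.003, -1.0], [-1.0, 0.0, -0.0]]
```

Call:
{"name": "jog_arm", "arguments": {
  "rows": [
    {"hand":0,"dx":0,"dy":0,"dz":-0.15,"ax":0,"ay":0,"az":0},
    {"hand":0,"dx":0,"dy":0,"dz":-0.15,"ax":0,"ay":0,"az":0},
    {"hand":0,"dx":0,"dy":0,"dz":-0.1,"ax":0,"ay":0,"az":0},
    {"hand":0,"dx":0,"dy":0,"dz":-0.1,"ax":0,"ay":0,"az":0},
    {"hand":0,"dx":0,"dy":0,"dz":0,"ax":0,"ay":0,"az":0}
  ]
}}

```text
time_s: 7.02
position: [0.5392, -0.0839, 0.1021]
tool_rot: [[0.001, 0.591, 0.807], [-0.001, 0.807, -0.591], [-1.0, -0.0, 0.001]]
ft_force: [4.8, -3.1, 1.2]
grip_width: -0.0001
```

```bash
python3 -c "
from h import *
where()"
```

```text
t 7.02 pm [-94.3 -47.  102.1] q [-51.   51.5 104.3  76.4  96.  -66.6] F m [ 0.34 -5.76  1.21] T [-0.01  0.46 -0.99] w -0.0001
tool in m [[-0.0, 1.0, 0.002], [-0.001, 0.002, -1.0], [-1.0, -0.0, 0.001]]
```

Call:
{"name": "jog_arm", "arguments": {
  "rows": [
    {"hand":0,"dx":-0.2,"dy":0,"dz":-0.1,"ax":0,"ay":0,"az":0},
    {"hand":0,"dx":-0.2,"dy":0,"dz":0,"ax":0,"ay":0,"az":0},
    {"hand":0,"dx":-0.2,"dy":0,"dz":0,"ax":0,"ay":0,"az":0},
    {"hand":0,"dx":-0.2,"dy":0,"dz":0,"ax":0,"ay":0,"az":0},
    {"hand":0,"dx":-0.2,"dy":0,"dz":0,"ax":0,"ay":0,"az":0}
  ]
}}

```text
time_s: 7.43
position: [0.5382, -0.0834, 0.1115]
tool_rot: [[-0.001, 0.59, 0.807], [-0.001, 0.807, -0.59], [-1.0, -0.002, 0.0]]
ft_force: [2.0, -5.3, -3.3]
grip_width: 0.0003
```

```bash
python3 -c "
from h import *
where()"
```

```text
t 7.43 pm [-94.5 -45.9 111.5] q [-51.1  50.3 104.5  76.4  96.2 -65.6] F m [-3.03 -4.76 -3.33] T [-0.05  1.14 -0.64] w 0.0003
tool in m [[-0.002, 1.0, 0.003], [-0.0, 0.003, -1.0], [-1.0, -0.002, 0.0]]
```

Call:
{"name": "jog_arm", "arguments": {
  "rows": [
    {"hand":0,"dx":-0.1,"dy":0,"dz":0,"ax":0,"ay":0,"az":0},
    {"hand":0,"dx":-0.1,"dy":0,"dz":0,"ax":0,"ay":0,"az":0},
    {"hand":0,"dx":-0.1,"dy":0,"dz":0,"ax":0,"ay":0,"az":0},
    {"hand":0,"dx":0,"dy":0,"dz":0,"ax":0,"ay":0,"az":0},
    {"hand":0,"dx":0,"dy":0,"dz":0,"ax":0,"ay":0,"az":0}
  ]
}}

```text
time_s: 7.85
position: [0.5382, -0.0834, 0.114]
tool_rot: [[-0.002, 0.591, 0.807], [-0.002, 0.807, -0.591], [-1.0, -0.003, -0.0]]
ft_force: [0.9, -5.9, -7.0]
grip_width: -0.0002
```

```bash
python3 -c "
from h import *
where()"
```

```text
t 7.85 pm [-94.5 -45.9 114. ] q [-51.1  50.  104.6  76.4  96.2 -65.3] F m [-4.18 -4.25 -7.01] T [-0.04  1.51 -0.64] w -0.0002
tool in m [[-0.003, 1.0, 0.003], [0.0, 0.003, -1.0], [-1.0, -0.003, -0.0]]
```

Call:
{"name": "jog_arm", "arguments": {
  "rows": [
    {"hand":0,"dx":-0.1,"dy":0,"dz":0,"ax":0,"ay":0,"az":0},
    {"hand":0,"dx":-0.1,"dy":0,"dz":0,"ax":0,"ay":0,"az":0},
    {"hand":0,"dx":-0.1,"dy":0,"dz":0,"ax":0,"ay":0,"az":0},
    {"hand":0,"dx":0,"dy":0,"dz":0,"ax":0,"ay":0,"az":0},
    {"hand":0,"dx":0,"dy":0,"dz":0,"ax":0,"ay":0,"az":0}
  ]
}}

```text
time_s: 8.27
position: [0.5382, -0.0836, 0.1169]
tool_rot: [[-0.002, 0.591, 0.807], [-0.002, 0.807, -0.591], [-1.0, -0.003, -0.0]]
ft_force: [-0.6, -7.2, -7.3]
grip_width: -0.0002
```

```bash
python3 -c "
from h import *
where()"
```

```text
t 8.27 pm [-94.7 -45.9 116.9] q [-51.1  49.6 104.6  76.5  96.3 -64.9] F m [-6.16 -3.85 -7.33] T [-0.06  1.65 -0.58] w -0.0002
tool in m [[-0.003, 1.0, 0.003], [0.0, 0.003, -1.0], [-1.0, -0.003, -0.0]]
```

Call:
{"name": "jog_arm", "arguments": {
  "rows": [
    {"hand":0,"dx":-0.1,"dy":-0.05,"dz":0,"ax":0,"ay":0,"az":0},
    {"hand":0,"dx":-0.1,"dy":-0.05,"dz":0,"ax":0,"ay":0,"az":0},
    {"hand":0,"dx":-0.1,"dy":0,"dz":0,"ax":0,"ay":0,"az":0},
    {"hand":0,"dx":-0.1,"dy":0,"dz":0,"ax":0,"ay":0,"az":0},
    {"hand":0,"dx":0,"dy":0,"dz":0,"ax":0,"ay":0,"az":0}
  ]
}}

```text
time_s: 8.68
position: [0.5377, -0.084, 0.1213]
tool_rot: [[-0.001, 0.59, 0.807], [-0.002, 0.807, -0.59], [-1.0, -0.002, -0.0]]
ft_force: [2.2, -5.1, -7.4]
grip_width: -0.0001
```

```bash
python3 -c "
from h import *
where()"
```

```text
t 8.68 pm [-95.3 -45.8 121.3] q [-51.2  49.1 104.6  76.4  96.5 -64.4] F m [-2.81 -4.86 -7.38] T [-0.11  1.6  -0.78] w -0.0001
tool in m [[-0.002, 1.0, 0.003], [0.0, 0.003, -1.0], [-1.0, -0.002, -0.0]]
```

Call:
{"name": "jog_arm", "arguments": {
  "rows": [
    {"hand":0,"dx":-0.3,"dy":0,"dz":0,"ax":0,"ay":0,"az":0},
    {"hand":0,"dx":-0.3,"dy":0,"dz":0,"ax":0,"ay":0,"az":0},
    {"hand":0,"dx":-0.3,"dy":0,"dz":0,"ax":0,"ay":0,"az":0},
    {"hand":0,"dx":-0.3,"dy":0,"dz":0,"ax":0,"ay":0,"az":0},
    {"hand":0,"dx":-0.3,"dy":0,"dz":0,"ax":0,"ay":0,"az":0}
  ]
}}

```text
time_s: 9.1
position: [0.5375, -0.0842, 0.1362]
tool_rot: [[-0.002, 0.591, 0.807], [-0.002, 0.807, -0.591], [-1.0, -0.002, -0.0]]
ft_force: [0.0, -6.1, -7.7]
grip_width: -0.0002
```

```bash
python3 -c "
from h import *
where()"
```

```text
t 9.10 pm [-95.6 -45.8 136.2] q [-51.2  47.2 104.6  76.6  96.9 -62.6] F m [-4.93 -3.66 -7.66] T [-0.03  1.68 -0.67] w -0.0002
tool in m [[-0.002, 1.0, 0.003], [0.0, 0.003, -1.0], [-1.0, -0.002, -0.0]]
```

Call:
{"name": "jog_arm", "arguments": {
  "rows": [
    {"hand":0,"dx":-0.4,"dy":0,"dz":0,"ax":0,"ay":0,"az":0},
    {"hand":0,"dx":-0.4,"dy":0,"dz":0,"ax":0,"ay":0,"az":0},
    {"hand":0,"dx":-0.4,"dy":0,"dz":0,"ax":0,"ay":0,"az":0},
    {"hand":0,"dx":-0.4,"dy":0,"dz":0,"ax":0,"ay":0,"az":0},
    {"hand":0,"dx":-0.4,"dy":0,"dz":0,"ax":0,"ay":0,"az":0}
  ]
}}

```text
time_s: 9.52
position: [0.5373, -0.0833, 0.157]
tool_rot: [[-0.001, 0.589, 0.808], [0.0, 0.808, -0.589], [-1.0, -0.0, -0.001]]
ft_force: [3.6, 0.6, -4.4]
grip_width: -0.0001
```

Run:
```python
from h import *
where()
for n in("scene",):
  im=imaging.get_image(n); a=im[:,:,::-1]
  c=a[130:330,100:360]
  cv2.imwrite(f"pics/{n}4.png",cv2.resize(c,None,fx=2.5,fy=2.5,interpolation=cv2.INTER_CUBIC))
```

```text
t 9.52 pm [-94.9 -45.1 157. ] q [-51.1  44.8 104.5  77.   97.6 -60.1] F m [ 2.65 -2.5  -4.36] T [ 0.01  1.26 -0.38] w -0.0001
tool in m [[-0.0, 1.0, 0.005], [0.001, 0.005, -1.0], [-1.0, -0.0, -0.001]]
```

View pics/scene4.png

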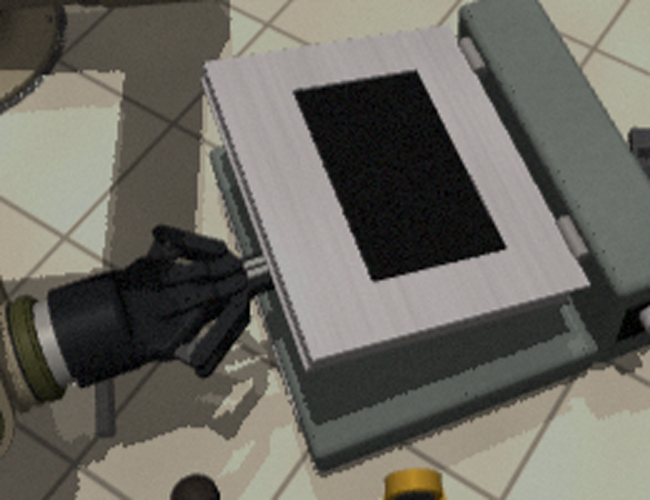

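Call:
{"name": "jog_arm", "arguments": {
  "rows": [
    {"hand":0,"dx":-0.43,"dy":0.03,"dz":0,"ax":0,"ay":0,"az":1.2},
    {"hand":0,"dx":-0.43,"dy":0.03,"dz":0,"ax":0,"ay":0,"az":1.2},
    {"hand":0,"dx":-0.43,"dy":0.03,"dz":0,"ax":0,"ay":0,"az":1.2},
    {"hand":0,"dx":-0.43,"dy":0.03,"dz":0,"ax":0,"ay":0,"az":1.2},
    {"hand":0,"dx":-0.43,"dy":0.03,"dz":0,"ax":0,"ay":0,"az":1.2}
  ]
}}

```text
time_s: 9.98
position: [0.5377, -0.0826, 0.1787]
tool_rot: [[0.062, 0.585, 0.808], [0.087, 0.804, -0.589], [-0.994, 0.106, -0.001]]
ft_force: [2.7, 4.2, -6.1]
grip_width: -0.0001
```

```bash
python3 -c "
from h import *
where()"
```

```text
t 9.98 pm [-94.2 -45.  178.7] q [-50.9  45.5 104.6  80.1 102.7 -60.3] F m [ 5.01  0.36 -6.09] T [-0.02  1.63  0.03] w -0.0001
tool in m [[0.106, 0.994, 0.005], [0.001, 0.005, -1.0], [-0.994, 0.106, -0.001]]
```

Call:
{"name": "jog_arm", "arguments": {
  "rows": [
    {"hand":0,"dx":-0.65,"dy":0.1,"dz":0,"ax":0,"ay":0,"az":1.8},
    {"hand":0,"dx":-0.65,"dy":0.1,"dz":0,"ax":0,"ay":0,"az":1.8},
    {"hand":0,"dx":-0.65,"dy":0.1,"dz":0,"ax":0,"ay":0,"az":1.8},
    {"hand":0,"dx":-0.65,"dy":0.1,"dz":0,"ax":0,"ay":0,"az":1.8},
    {"hand":0,"dx":-0.65,"dy":0.1,"dz":0,"ax":0,"ay":0,"az":1.8}
  ]
}}

```text
time_s: 10.4
position: [0.5375, -0.083, 0.2113]
tool_rot: [[0.152, 0.569, 0.808], [0.211, 0.78, -0.589], [-0.966, 0.26, -0.001]]
ft_force: [1.2, 2.9, -6.4]
grip_width: 0.0003
```

```bash
python3 -c "
from h import *
where()"
```

```text
t 10.40 pm [-94.6 -45.1 211.3] q [-50.1  46.3 104.6  85.3 109.9 -59.8] F m [ 3.01  0.73 -6.35] T [0.   1.72 0.05] w 0.0003
tool in m [[0.26, 0.966, 0.005], [0.002, 0.004, -1.0], [-0.966, 0.26, -0.001]]
```

Run:
```python
from h import *
for n in("scene","top"):
  im=imaging.get_image(n); a=im[:,:,::-1]
  c=a[100:330,100:400] if n=="scene" else a[130:370,200:460]
  cv2.imwrite(f"pics/{n}5.png",cv2.resize(c,None,fx=2.5,fy=2.5,interpolation=cv2.INTER_CUBIC))
```

```text
(no output)
```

View pics/scene5.png

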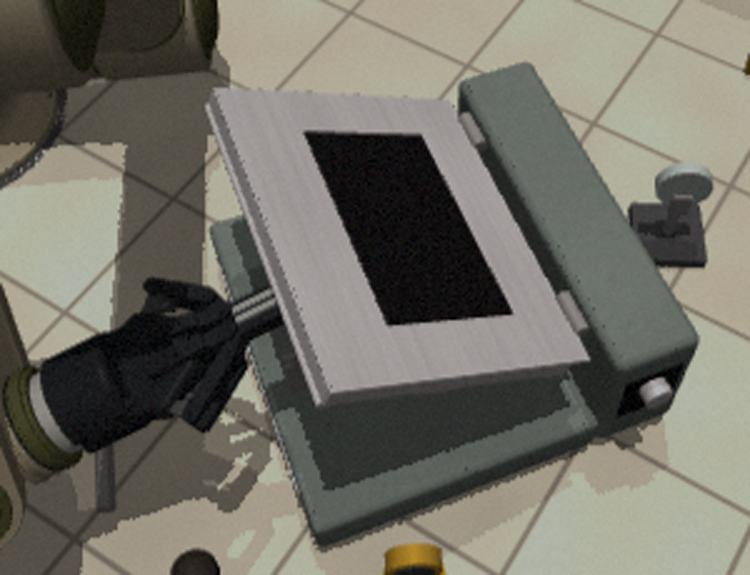

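View pics/top5.png

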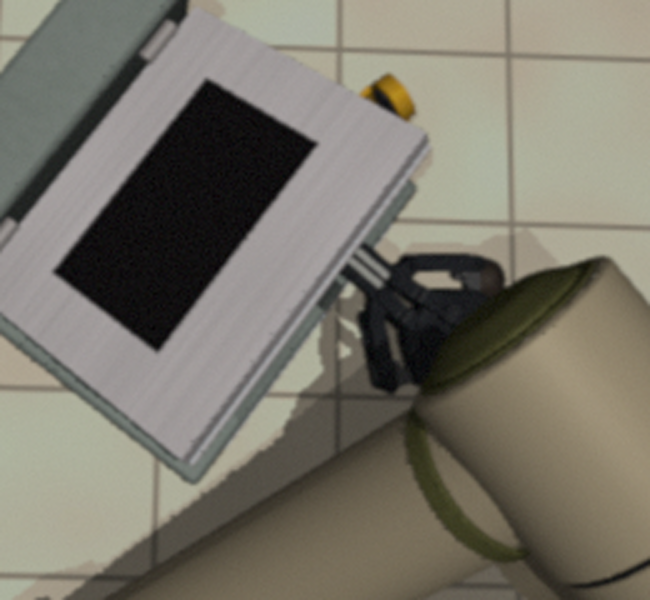

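```bash
cat >> h.py <<'E'
def tcp_at(e,pitch,d=5,th=3):
    e=np.radians(e);p=np.radians(pitch)
    r=np.array([110-220.7*np.cos(e),145+220.7*np.sin(e)])
    c=r+d*np.array([np.cos(e),-np.sin(e)])+th*np.array([-np.sin(e),-np.cos(e)])
    return c-11*np.array([-np.sin(p),np.cos(p)])
E
python3 - <<'E'
from h import *
st=status.observe(); pm=w2m(st["position"])*1000; R=M.T@st["tool_rot"]
cur=pm[[0,2]]
for e in (21.4,25,29,33,37,41,45,49,53,56,58):
    t_=tcp_at(e,15); d=t_-cur; v=R.T@np.array([d[0],0,d[1]])/10; print(e,t_.round(1),"dx %.2f dy %.2f"%(v[0],v[1])); cur=t_
E
```

```text
21.4 [-89.1 210.3] dx 0.30 dy 0.53
25 [-83.9 222.8] dx -1.07 dy 0.83
29 [-77.3 236.3] dx -1.13 dy 1.00
33 [-69.7 249.3] dx -1.06 dy 1.07
37 [-61.2 261.8] dx -0.98 dy 1.14
41 [-51.9 273.6] dx -0.90 dy 1.21
45 [-41.8 284.8] dx -0.81 dy 1.27
49 [-30.9 295.2] dx -0.72 dy 1.32
53 [-19.4 304.8] dx -0.63 dy 1.37
56 [-10.3 311.5] dx -0.41 dy 1.05
58 [ -4.  315.7] dx -0.24 dy 0.71
```

Call:
{"name": "jog_arm", "arguments": {
  "rows": [
    {"hand":0,"dx":0.1,"dy":0.25,"dz":0,"ax":0,"ay":0,"az":0},
    {"hand":0,"dx":0.1,"dy":0.25,"dz":0,"ax":0,"ay":0,"az":0},
    {"hand":0,"dx":-0.5,"dy":0.4,"dz":0,"ax":0,"ay":0,"az":0},
    {"hand":0,"dx":-0.5,"dy":0.4,"dz":0,"ax":0,"ay":0,"az":0},
    {"hand":0,"dx":0,"dy":0,"dz":0,"ax":0,"ay":0,"az":0}
  ]
}}

```text
time_s: 10.92
position: [0.544, -0.0747, 0.2236]
tool_rot: [[0.154, 0.569, 0.808], [0.208, 0.781, -0.589], [-0.966, 0.259, 0.002]]
ft_force: [0.5, 0.5, 0.1]
grip_width: 0.0002
```

```bash
python3 -c "
from h import *
where()"
```

```text
t 10.92 pm [-84.1 -45.4 223.6] q [-48.8  44.8 104.5  86.9 109.3 -58.2] F m [ 0.71 -0.16  0.13] T [0.02 0.48 0.02] w 0.0002
tool in m [[0.259, 0.966, 0.004], [-0.0, 0.004, -1.0], [-0.966, 0.259, 0.002]]
```

Call:
{"name": "jog_arm", "arguments": {
  "rows": [
    {"hand":0,"dx":-0.57,"dy":0.5,"dz":0,"ax":0,"ay":0,"az":0},
    {"hand":0,"dx":-0.57,"dy":0.5,"dz":0,"ax":0,"ay":0,"az":0},
    {"hand":0,"dx":-0.53,"dy":0.53,"dz":0,"ax":0,"ay":0,"az":0},
    {"hand":0,"dx":-0.53,"dy":0.53,"dz":0,"ax":0,"ay":0,"az":0},
    {"hand":0,"dx":0,"dy":0,"dz":0,"ax":0,"ay":0,"az":0}
  ]
}}

```text
time_s: 11.33
position: [0.5524, -0.0628, 0.2505]
tool_rot: [[0.154, 0.568, 0.808], [0.208, 0.781, -0.589], [-0.966, 0.259, 0.002]]
ft_force: [-0.4, 0.7, -0.6]
grip_width: 0.0002
```

Run:
```python
from h import *
where()
for n in("scene","top"):
  im=imaging.get_image(n); a=im[:,:,::-1]
  c=a[100:330,100:400] if n=="scene" else a[130:370,200:460]
  cv2.imwrite(f"pics/{n}6.png",cv2.resize(c,None,fx=2.5,fy=2.5,interpolation=cv2.INTER_CUBIC))
```

```text
t 11.33 pm [-69.5 -45.1 250.5] q [-47.1  41.6 104.   89.6 108.5 -54.4] F m [ 0.29  0.72 -0.6 ] T [0.03 0.48 0.07] w 0.0002
tool in m [[0.259, 0.966, 0.005], [-0.001, 0.005, -1.0], [-0.966, 0.259, 0.002]]
```

View pics/scene6.png

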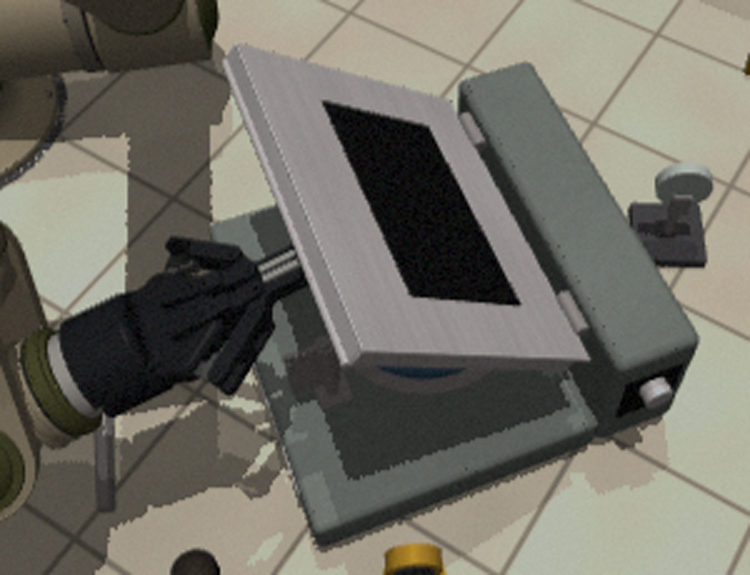

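Call:
{"name": "jog_arm", "arguments": {
  "rows": [
    {"hand":0,"dx":-0.33,"dy":0.38,"dz":0,"ax":0,"ay":0,"az":0},
    {"hand":0,"dx":-0.33,"dy":0.38,"dz":0,"ax":0,"ay":0,"az":0},
    {"hand":0,"dx":-0.33,"dy":0.38,"dz":0,"ax":0,"ay":0,"az":0},
    {"hand":0,"dx":-0.3,"dy":0.4,"dz":0,"ax":0,"ay":0,"az":0},
    {"hand":0,"dx":-0.3,"dy":0.4,"dz":0,"ax":0,"ay":0,"az":0}
  ]
}}

```text
time_s: 11.85
position: [0.5609, -0.0514, 0.2698]
tool_rot: [[0.152, 0.569, 0.808], [0.209, 0.78, -0.589], [-0.966, 0.259, -0.0]]
ft_force: [-2.4, -2.1, -2.2]
grip_width: 0.0001
```

```bash
python3 -c "
from h import *
where()"
```

```text
t 11.85 pm [-55.3 -45.2 269.8] q [-45.4  39.4 103.5  91.9 107.5 -51.3] F m [-3.07  0.67 -2.24] T [-0.09  0.87  0.22] w 0.0001
tool in m [[0.259, 0.966, 0.004], [0.001, 0.004, -1.0], [-0.966, 0.259, -0.0]]
```

Call:
{"name": "jog_arm", "arguments": {
  "rows": [
    {"hand":0,"dx":-0.3,"dy":0.4,"dz":0,"ax":0,"ay":0,"az":0},
    {"hand":0,"dx":-0.3,"dy":0.4,"dz":0,"ax":0,"ay":0,"az":0},
    {"hand":0,"dx":-0.28,"dy":0.42,"dz":0,"ax":0,"ay":0,"az":0},
    {"hand":0,"dx":-0.28,"dy":0.42,"dz":0,"ax":0,"ay":0,"az":0},
    {"hand":0,"dx":-0.26,"dy":0.44,"dz":0,"ax":0,"ay":0,"az":0}
  ]
}}

```text
time_s: 12.27
position: [0.5707, -0.0381, 0.2889]
tool_rot: [[0.152, 0.569, 0.808], [0.209, 0.78, -0.589], [-0.966, 0.259, -0.0]]
ft_force: [-1.8, -0.5, -4.4]
grip_width: -0.0002
```

Run:
```python
from h import *
where()
for n in("scene","top"):
  im=imaging.get_image(n); a=im[:,:,::-1]
  c=a[60:330,100:400] if n=="scene" else a[90:350,180:460]
  cv2.imwrite(f"pics/{n}7.png",cv2.resize(c,None,fx=2.2,fy=2.2,interpolation=cv2.INTER_CUBIC))
```

```text
t 12.27 pm [-38.8 -45.2 288.9] q [-43.4  37.3 102.7  94.3 106.1 -48.4] F m [-1.46  1.16 -4.37] T [-0.03  1.13  0.16] w -0.0002
tool in m [[0.259, 0.966, 0.004], [0.001, 0.004, -1.0], [-0.966, 0.259, -0.0]]
```

View pics/scene7.png

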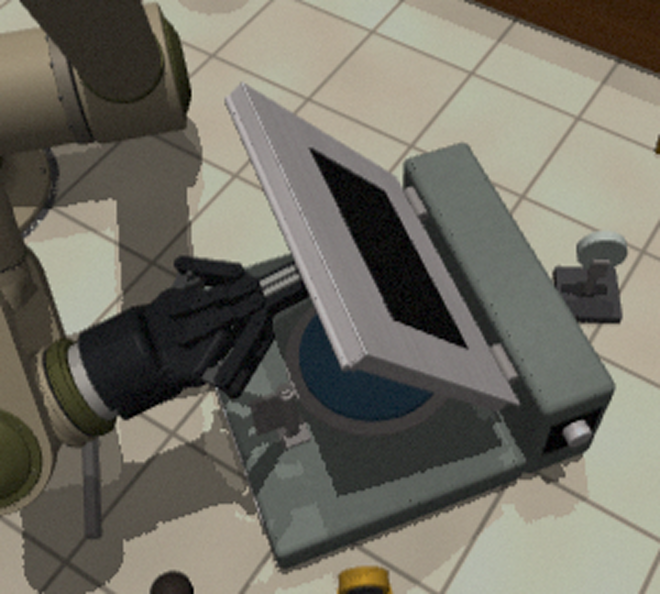

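View pics/top7.png

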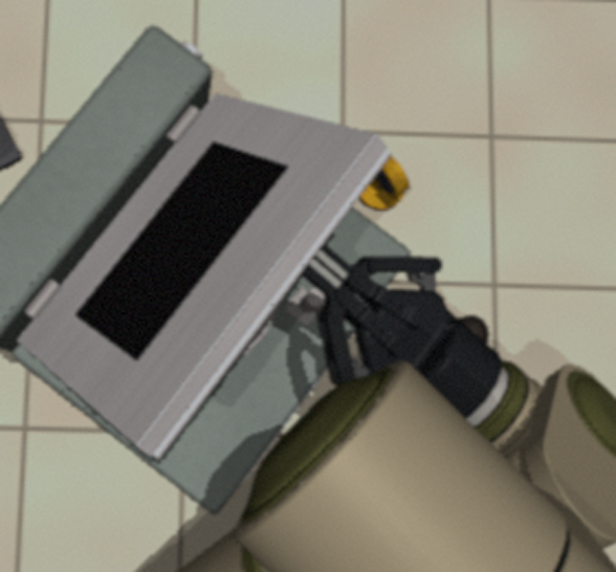

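Run:
```python
from h import *
for k,a,b in (("RF",(357,365),(387,147)),("LF",(238,88),(155,458)),("RR",(517,403),(215,95)),("w RF",(397,320),(287,167)),("wRR",(467,347),(213,143))):
    X,e,f=tri(np.array(a)/2.2+(100,60),np.array(b)/2.2+(180,90)); print(k,(w2m(X)*1000).round(1),round(e,2),round(f,2))
```

```text
RF [ -42.4 -143.   308.2] 1.93 1.37
LF [-43.8 139.3 314.6] 3.35 3.1
RR [ 106.  -139.9  146. ] 0.08 0.06
w RF [  8.3 -95.2 267.9] 1.06 0.8
wRR [ 75.1 -93.7 187. ] 0.46 0.35
```

Call:
{"name": "jog_arm", "arguments": {
  "rows": [
    {"hand":0,"dx":-0.26,"dy":0.44,"dz":0,"ax":0,"ay":0,"az":0},
    {"hand":0,"dx":-0.25,"dy":0.45,"dz":0,"ax":0,"ay":0,"az":0},
    {"hand":0,"dx":-0.24,"dy":0.45,"dz":0,"ax":0,"ay":0,"az":0},
    {"hand":0,"dx":-0.23,"dy":0.46,"dz":0,"ax":0,"ay":0,"az":0},
    {"hand":0,"dx":-0.22,"dy":0.46,"dz":0,"ax":0,"ay":0,"az":0}
  ]
}}

```text
time_s: 12.78
position: [0.5817, -0.023, 0.3063]
tool_rot: [[0.152, 0.57, 0.808], [0.209, 0.78, -0.59], [-0.966, 0.259, -0.0]]
ft_force: [-1.4, -1.0, -4.7]
grip_width: -0.0002
```

Call:
{"name": "jog_arm", "arguments": {
  "rows": [
    {"hand":0,"dx":-0.2,"dy":0.4,"dz":0,"ax":0,"ay":0,"az":0},
    {"hand":0,"dx":-0.1,"dy":0.2,"dz":0,"ax":0,"ay":0,"az":0},
    {"hand":0,"dx":0,"dy":0,"dz":0,"ax":0,"ay":0,"az":0},
    {"hand":0,"dx":0,"dy":0,"dz":0,"ax":0,"ay":0,"az":0},
    {"hand":0,"dx":0,"dy":0,"dz":0,"ax":0,"ay":0,"az":0}
  ]
}}

```text
time_s: 13.2
position: [0.5844, -0.0193, 0.3108]
tool_rot: [[0.153, 0.569, 0.808], [0.209, 0.78, -0.589], [-0.966, 0.26, 0.001]]
ft_force: [0.2, 0.0, -0.0]
grip_width: 0.0001
```

Run:
```python
from h import *
where()
for n in("scene","top"):
  im=imaging.get_image(n); a=im[:,:,::-1]
  c=a[60:330,100:400] if n=="scene" else a[90:350,180:460]
  cv2.imwrite(f"pics/{n}8.png",cv2.resize(c,None,fx=2.2,fy=2.2,interpolation=cv2.INTER_CUBIC))
```

```text
t 13.20 pm [-15.5 -45.1 310.8] q [-40.6  35.1 101.4  97.3 103.9 -45.1] F m [ 0.13 -0.11 -0.02] T [-0.02  0.55  0.01] w 0.0001
tool in m [[0.26, 0.966, 0.004], [0.0, 0.004, -1.0], [-0.966, 0.26, 0.001]]
```

View pics/scene8.png

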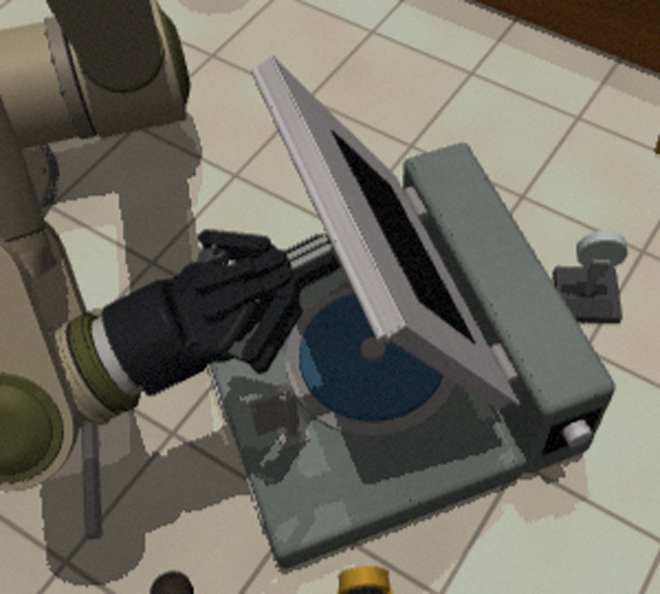

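View pics/top8.png

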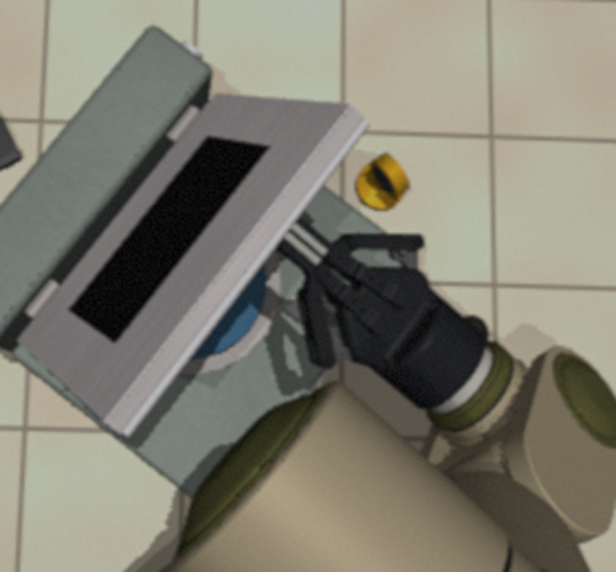

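Run:
```python
from h import *
for k,a,b in (("RF",(412,325),(348,105)),("RR",(517,403),(215,95)),("w RF",(410,296),(270,147)),("wRR",(475,342),(208,137))):
    X,e,f=tri(np.array(a)/2.2+(100,60),np.array(b)/2.2+(180,90)); print(k,(w2m(X)*1000).round(1),round(e,2),round(f,2))
```

```text
RF [  -1.9 -141.9  333.6] 1.74 1.25
RR [ 106.  -139.9  146. ] 0.08 0.06
w RF [ 23.5 -93.  290. ] 1.4 1.06
wRR [ 81.4 -94.2 191.8] 0.7 0.54
```

Call:
{"name": "jog_arm", "arguments": {
  "rows": [
    {"hand":0,"dx":0.3,"dy":-0.2,"dz":0,"ax":0,"ay":0,"az":0},
    {"hand":0,"dx":0.3,"dy":-0.4,"dz":0,"ax":0,"ay":0,"az":0},
    {"hand":0,"dx":0.3,"dy":-0.6,"dz":0,"ax":0,"ay":0,"az":0},
    {"hand":0,"dx":0.2,"dy":-0.8,"dz":0,"ax":0,"ay":0,"az":0},
    {"hand":0,"dx":0,"dy":-1.0,"dz":0,"ax":0,"ay":0,"az":0}
  ]
}}

```text
time_s: 13.72
position: [0.5686, -0.0408, 0.2914]
tool_rot: [[0.152, 0.569, 0.808], [0.21, 0.78, -0.589], [-0.966, 0.259, -0.001]]
ft_force: [0.4, -0.2, 0.7]
grip_width: -0.0001
```

Call:
{"name": "jog_arm", "arguments": {
  "rows": [
    {"hand":0,"dx":0,"dy":-1.5,"dz":0,"ax":0,"ay":0,"az":0},
    {"hand":0,"dx":0,"dy":-1.5,"dz":0,"ax":0,"ay":0,"az":0},
    {"hand":0,"dx":0,"dy":-1.5,"dz":0,"ax":0,"ay":0,"az":0},
    {"hand":0,"dx":0,"dy":-1.0,"dz":0,"ax":0,"ay":0,"az":0},
    {"hand":0,"dx":0,"dy":0,"dz":0,"ax":0,"ay":0,"az":0}
  ]
}}

```text
time_s: 14.13
position: [0.5372, -0.0854, 0.2773]
tool_rot: [[0.153, 0.572, 0.806], [0.209, 0.779, -0.592], [-0.966, 0.259, -0.001]]
ft_force: [0.1, 0.2, 0.0]
grip_width: 0.0002
```

Call:
{"name": "jog_arm", "arguments": {
  "rows": [
    {"hand":0,"dx":0,"dy":0,"dz":0,"ax":0,"ay":0,"az":0},
    {"hand":0,"dx":0,"dy":0,"dz":0,"ax":0,"ay":0,"az":0},
    {"hand":0,"dx":0,"dy":0,"dz":0,"ax":0,"ay":0,"az":0},
    {"hand":0,"dx":0,"dy":0,"dz":0,"ax":0,"ay":0,"az":0},
    {"hand":0,"dx":0,"dy":0,"dz":0,"ax":0,"ay":0,"az":0}
  ]
}}

```text
time_s: 14.55
position: [0.5378, -0.0828, 0.2779]
tool_rot: [[0.152, 0.569, 0.808], [0.209, 0.781, -0.589], [-0.966, 0.259, 0.0]]
ft_force: [0.8, -0.8, -0.4]
grip_width: -0.0002
```

Run:
```python
from h import *
where()
ims=[]
for n in("scene","top"):
  im=imaging.get_image(n); ims.append(im[:,:,::-1])
for i,n in enumerate(("scene","top")):
  c=ims[i]; c=c[60:350,100:400] if n=="scene" else c[90:350,140:420]
  cv2.imwrite(f"pics/{n}9.png",cv2.resize(c,None,fx=2,fy=2,interpolation=cv2.INTER_CUBIC))
```

```text
t 14.55 pm [-94.3 -45.2 277.9] q [-50.   38.4 103.5  88.5 110.3 -50.3] F m [-0.12 -1.11 -0.43] T [0.02 0.42 0.  ] w -0.0002
tool in m [[0.259, 0.966, 0.005], [0.001, 0.005, -1.0], [-0.966, 0.259, 0.0]]
```

View pics/scene9.png

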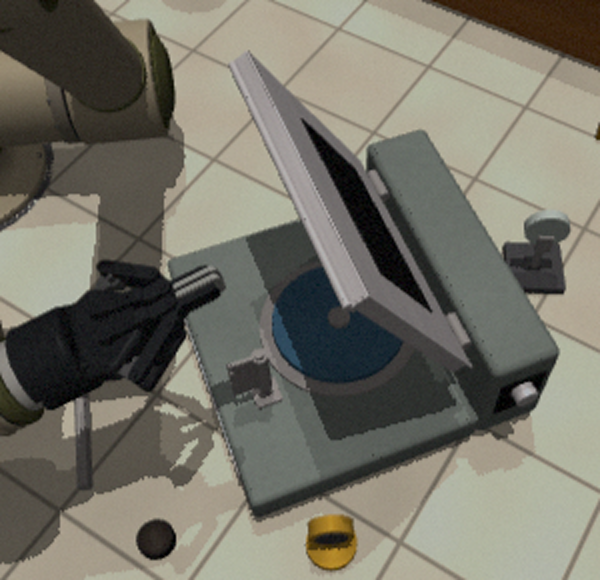

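View pics/top9.png

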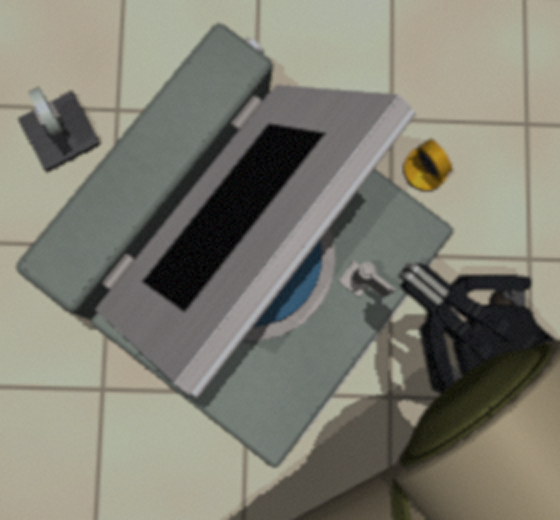

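```bash
python3 -c "
from rig import job
print(job.close_job())"
```

```text
the job is handed in; nothing more can be done
None
```

The hood is standing open by itself at about 60 degrees (roughly 1.04 rad), and I handed the job in after about 15 s of robot time.

- **Catch:** With the shut fingers under the rim, I felt the catch about 52 mm to the right of the middle. I pushed it about 20 mm to the left and held it there until the hood and fingertips were above it.
- **Lift:** I raised the hood along its arc with the fingertips, then drew them back about 85 mm. Every force reading taken stayed below about 11 N, but I only read it at the end of each move.
- **One mistake:** Partway up I tilted the fingers upward instead of downward with the hood. I noticed and followed the arc with the tilt held fixed from there. The readings showed no harm.
- **Last checks:** After I let go, the force was at noise level and the hood's window stayed at the same pixels, so the hood had not sunk back. Two-view measurement from the panel and window corners gave 60 and 59.5 degrees, with corner errors of 1 to 2 pixels.
- **Things around the machine:** The eyepiece, brass mount and mirror stand look unmoved in the pictures. The spanner looks unmoved too, but the arm shadowed it, so I did not measure it closely.

No check failed. My early height reading of the panel was 143 mm against about 147 mm in the text, which is within what I allowed for.

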